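# Hang the offcut bin in the notch of the splicing case's rail

### The arm

A 6-joint arm with a two-finger parallel gripper is mounted at the origin on the work surface. World frame = base frame: x ahead of the robot, y to its left, z up, the work surface at z = 0. Lengths are in m, angles in rad, forces in N, time in s.
With the tool pointing down it reaches from about 0.275 to 0.75 m from the base axis. Payload 10.2 kg.
Tool frame: the origin (TCP) lies midway between the tips of the shut fingers; the grasp point (between the pads) lies 19 mm behind it (env.hold_point_z is the distance from the TCP to the grasp point, in m); z points along the fingers, y is the line along which they close (so a half turn about z gives the same grasp; the last joint's range is limited). The gripper opens to 85 mm and grips with 20 to 120 N. Pads are 22 mm wide; open, the fingers measure 114 mm over their backs; the gripper's body (76 mm by 85 mm) begins 54 mm behind the grasp point. The pads swing forward as they close: fully open they stand 13 mm farther back than shut.
Start: joints at [-1.337, 0.313, 1.498, -0, 1.331, -0.223], TCP at [0.232, -0.471, 0.231] pointing down, gripper open.
Joint ranges: [-2.94, 2.94], [-0.97, 2.17], [0.19, 2.56], [-1.23, 4.37], [0.02, 3.11], [-2.88, 2.88]. Speed limits (rad/s): [2.39, 2.39, 3.01, 3.14, 3.14, 3.14].

### API

Orientations are given as a unit quaternion [x, y, z, w].
In Python, from bench import env, kinematics, monitor, eyes, job gives the robot as it stands. The module is installed in compiled form; this text tells all that it offers. Calls block until the motion is done:
- env.reach(position, orientation): joint-space move of the TCP to a pose.
- env.movel(position, velocity=0.15, frame=None, guard=None): straight line of the TCP; frame=None keeps the orientation; velocity is the mean speed in m/s. With guard (N) it stops when the force on the tool has changed by that much, and returns True; else False.
- env.set_joints(angles): joint-space move.
- env.release() and env.close_gripper(effort=None): open the fingers fully, or close them until they stop; effort is the grip in N (None keeps the last).
- env.hold(seconds).
- kinematics.ik(position, orientation): joint angles nearest the present ones, or None.
- monitor.sense(): the state.
- eyes.grab_frame(name): name is "scene" or "top" or "wrist"; returns a dict with "frame" (384x512x3 uint8, red, green, blue), "mtx" (3x3 intrinsics, pixels), "view" (4x4, takes a point from world to camera coordinates). Camera axes: x right, y down, z forward; pixel columns grow to the right and rows downward; lengths in m; the calibration is good to about 2 mm. A picture is of the moment at which its call begins. There is no depth.
A pose or a line that the arm cannot do raises env.MotionError and nothing moves.
- job.hand_in(): hands the job in; it is judged then, once.
The state is a dict: "clock": time; "joints": joint angles; "qvel": joint speeds; "joint_efforts": joint torques, N m; "position": TCP position; "ee_rot": TCP orientation; "contact_force": force on the tool from outside, world axes, zero at the start; "ft_torque": the same for the moment, N m; "finger_gap": opening from 0.0 (shut) to 1.0 (fully open); "gripper_force": force on a finger pad.
Only numpy, scipy, OpenCV 4.12 (cv2) and the standard library are available. Lean on these libraries where they do the work, as an engineer would, in place of code of your own. Each camera call takes 0.05 s, during which the arm holds its last target. There are 200 camera calls.

### The job

Pick up the small yellow offcut bin and hang it by its own hook on the near rim of the orange case, sliding it along the aluminium rail until the hook drops fully into the rail's notch, then let go so that it hangs there by itself. Work gently: never press or knock the bin against the case with more than 35 N, and leave the tape roll, the blue cleaver and the white bottle where they are.

Things in the scene. Friction and masses are not known exactly. Their poses are not given: they have to be found in the camera images.
- bin: Loose yellow open-topped bin, 60 (x) x 80 (y) x 62 mm high, walls 4 mm, 110 to 225 g, standing upright on the table. Origin: centre of its underside; z up; x points to its back, which carries the steel hook. A black upright grip stands on the hook. To hang the bin, its x must point into the case (along the case's x).
- bin_hook (a point): Middle of the hook slot's roof: 35.25 mm in x, 60 mm in z from the bin's origin; bin's axes. The hook, 26 mm wide (y), is a 5 mm thick level bar (z 60 to 65 mm) running from the bin's back to x = 44.5 mm, then a 4 mm thick lip down to z = 42 mm. The slot, open downward, is 10.5 mm wide, from the bin's back face (x = 30) to the lip (x = 40.5).
- bin_grip (a point): Point inside the black grip: 31 mm in x, 96 mm in z from the bin's origin; bin's axes. The grip is 26 (x) x 14 (y) mm, from z = 65 mm (the bar's top) to 112 mm. Pinch it here from above, across its 14 mm (along the bin's y).
- case: Fixed open orange case, 260 (x) x 400 (y) x 100 mm high, walls 6 mm, lid folded flat behind (+x). Origin: centre of its underside; x points from the near wall (robot side) into the case, y along the near wall. On the near wall stands an aluminium rail: an upright plate 6 mm thick, faces flush with the wall's, 280 mm long, top edge at z = 130 mm. Inside, 70 mm behind the wall is free.
- rim_mid (a point): Middle of the near wall, mid-thickness, at the rail's top edge (x = -127, z = 130 mm in the case); case's axes. Not the notch: that is 30 mm wide, 8 mm deep, mid a 60 mm green band, anywhere within 40 mm (y) either side of here, not measured. See it, or feel for it: slide the hook along with a few newtons of down push till it drops. The edge always reaches 100 mm either side.
- tape: bystander: black roll of tape, 80 mm across, 22 mm high, lying on the table; origin under its centre
- cleaver: bystander: blue and steel fibre cleaver, 60 x 55 x 38 mm, on the table; origin under its centre
- bottle: bystander: white bottle with a red cap, 52 mm across, 100 mm high, on the table; origin under its centre
Not all that is in view belongs to the job. Of the things that look like the bin, the middle-sized one is meant.

How it is judged:
By the outcome, as a careful person would: the job done as asked, in the order asked, and still so for the second after the job is handed in, with the robot touching nothing.
It also fails if it takes over 72 s, if anything falls off the work surface, if the arm or the gripper's body presses on something with over 40 N, if the wrist force passes 120 N, or if a joint passes its speed limit or range.

## Working session

There is one attempt and no reset: what is moved stays moved. The work goes in short steps, each a Python script; the robot and the scene stay as the last script left them, time stands still between calls to the robot, and variables do not carry over. Pictures are saved under pics/ and viewed, at most 10 in all, crops included, and the job is handed in when it is done.

```bash
mkdir -p pics; python3 - <<'E'
from bench import env, kinematics, monitor, eyes, job
import cv2, numpy as np, pickle
d={}
for n in ["scene","top","wrist"]:
    f=eyes.grab_frame(n); d[n]=f
    cv2.imwrite(f"pics/a_{n}.png",f["frame"][:,:,::-1])
pickle.dump(d,open("a.pkl","wb"))
for n in d: print(n,np.round(d[n]["mtx"],1).tolist(),np.round(d[n]["view"],3).tolist())
s=monitor.sense(); print(s["clock"],s["position"],s["ee_rot"],env.hold_point_z)
a=np.vstack([d["scene"]["frame"],d["top"]["frame"]])
E
```

```text
scene [[401.3, 0.0, 253.2], [0.0, 401.3, 186.9], [0.0, 0.0, 1.0]] [[-0.428, 0.904, -0.006, 0.165], [0.763, 0.358, -0.538, -0.398], [-0.484, -0.235, -0.843, 1.4], [0.0, 0.0, 0.0, 1.0]]
top [[435.6, 0.0, 250.9], [0.0, 435.6, 190.7], [0.0, 0.0, 1.0]] [[-0.015, -1.0, 0.004, 0.105], [-0.993, 0.014, -0.115, 0.563], [0.115, -0.005, -0.993, 1.133], [0.0, 0.0, 0.0, 1.0]]
wrist [[306.4, 0.0, 255.8], [0.0, 306.4, 195.8], [0.0, 0.0, 1.0]] [[0.442, -0.897, -0.001, -0.527], [-0.859, -0.423, 0.29, -0.037], [-0.261, -0.128, -0.957, 0.379], [0.0, 0.0, 0.0, 1.0]]
0.15 [ 0.23149683 -0.47100323  0.23089991] [ 9.74033283e-01  2.26404412e-01 -9.12382377e-06 -4.52818925e-04] 0.0187
```

View pics/a_scene.png

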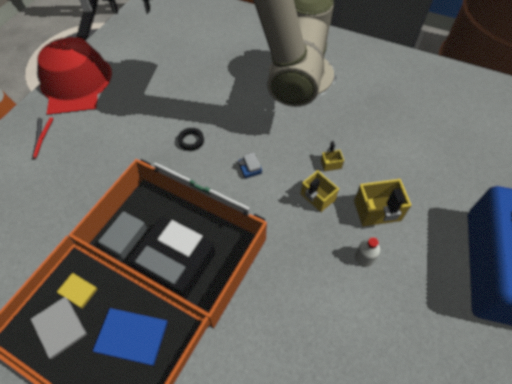

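View pics/a_top.png

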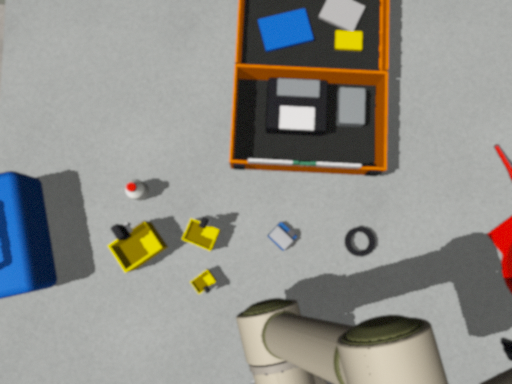

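Bin candidates (top / scene pixel):
- Large: (137,245) / (383,200)
- Middle: (201,234) / (320,190)
- Small: (204,281) / (333,158)
- The yellow pad in the lid at (348,40) is flat, so it isn't a bin.

I choose the middle one. The green band is at top (305,163) and scene (200,187). Next I get rough positions and crop to check the choice.

```bash
cat > h.py <<'E'
import cv2, numpy as np, pickle
def ray(f,p):
    V=f["view"]; R,t=V[:3,:3],V[:3,3]
    d=R.T@np.linalg.inv(f["mtx"])@np.array([p[0],p[1],1.]); return -R.T@t, d/np.linalg.norm(d)
def onz(f,p,z):
    c,d=ray(f,p); return c+d*(z-c[2])/d[2]
def tri(obs):
    A=np.zeros((3,3));b=np.zeros(3);L=[]
    for f,p in obs:
        c,d=ray(f,p);P=np.eye(3)-np.outer(d,d);A+=P;b+=P@c;L.append((c,d))
    x=np.linalg.solve(A,b); return x,[float(np.linalg.norm(np.cross(x-c,d))) for c,d in L]
def proj(f,X):
    q=f["mtx"]@(f["view"]@np.append(X,1))[:3]; return q[:2]/q[2]
def mask(f,lo,hi,roi=None):
    m=cv2.inRange(cv2.cvtColor(f["frame"],cv2.COLOR_RGB2HSV),np.array(lo),np.array(hi))
    if roi:
        r=np.zeros_like(m); x0,y0,x1,y1=roi; r[y0:y1,x0:x1]=255; m&=r
    return m
def cen(m):
    n,l,s,c=cv2.connectedComponentsWithStats(m)
    if n<2: return None,0
    i=1+np.argmax(s[1:,4]); return c[i],int(s[i,4])
E
python3 - <<'E'
from h import *
d=pickle.load(open("a.pkl","rb")); T,S=d["top"],d["scene"]
g=((45,60,40),(90,255,255))
a,na=cen(mask(T,*g,(240,140,370,180))); b,nb=cen(mask(S,*g,(130,150,270,220)))
print("green",a,na,b,nb,tri([(T,a),(S,b)]))
k=((0,0,0),(180,255,60))
a,na=cen(mask(T,*k,(190,212,220,232))); b,nb=cen(mask(S,*k,(304,168,330,200)))
print("grip",a,na,b,nb); 
print(tri([(T,a),(S,b)]))
print("rail ends", onz(T,(248,161),.13),onz(T,(362,165),.13))
y=mask(T,(20,120,80),(35,255,255),(170,200,225,255)); a,n=cen(y); print("bin",a,n,onz(T,a,.05))
o=[cv2.resize(f["frame"][v-40:v+40,u-50:u+50],(400,320),interpolation=2)[:,:,::-1] for f,u,v in[(T,195,240),(S,325,185),(T,305,163),(S,200,187)]]
cv2.imwrite("pics/b.png",np.vstack([np.hstack(o[:2]),np.hstack(o[2:])])[:600])
E
```

```text
green [304.42156863 162.02941176] 102 [199.31666667 186.86666667] 60 (array([ 0.62359762, -0.03637225,  0.12089986]), [0.0003703771019547364, 0.00037037710195468636])
grip [203.97560976 221.87804878] 41 [315.5620438  187.16788321] 274
(array([0.47925052, 0.2204795 , 0.08601814]), [0.0033628351771106085, 0.003362835177110572])
rail ends [0.62665574 0.1037218  0.13      ] [ 0.61264307 -0.17746826  0.13      ]
bin [200.51275168 234.56375839] 745 [0.44904612 0.23005543 0.05      ]
```

View pics/b.png

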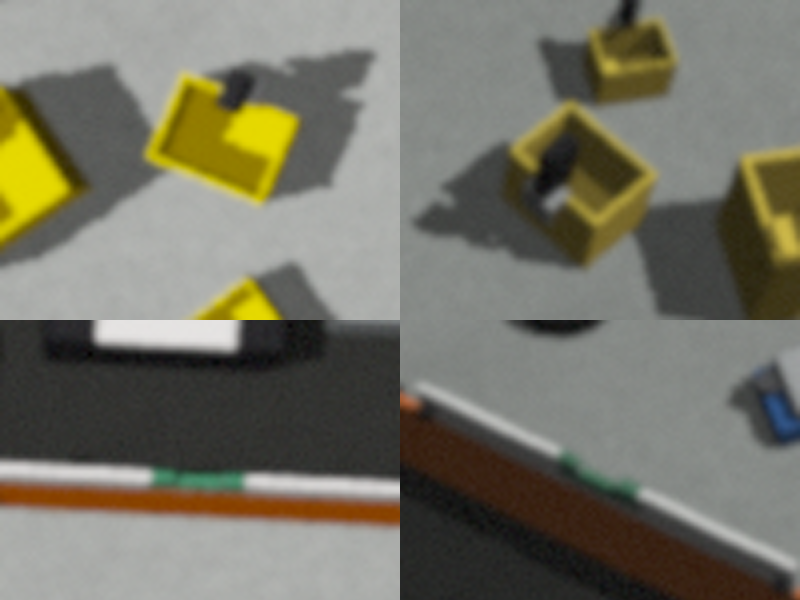

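The crop confirms the middle bin, standing upright with its hook facing roughly +x (yaw about -20°). The band centre is near y = -0.036. I'm moving above the bin for a close look.

```bash
cat >> h.py <<'E'
def quat(yaw):  # tool down, tool x at yaw
    from scipy.spatial.transform import Rotation as R
    c,s=np.cos(yaw),np.sin(yaw)
    return R.from_matrix(np.array([[c,s,0],[s,-c,0],[0,0,-1.]])).as_quat()
E
python3 - <<'E'
from h import *
from bench import env, kinematics, monitor, eyes
q=quat(np.radians(-20))
env.reach([0.47,0.222,0.29],q)
f1=eyes.grab_frame("wrist")
env.movel([0.44,0.222,0.27]); f2=eyes.grab_frame("wrist"); t=eyes.grab_frame("top")
pickle.dump((f1,f2,t),open("b.pkl","wb"))
print(monitor.sense()["clock"],monitor.sense()["joints"])
cv2.imwrite("pics/c.png",np.vstack([cv2.resize(f["frame"],(400,300)) for f in (f1,f2)])[:,:,::-1])
E
```

```text
3.2917 [ 2.28452009e-01  2.15317112e-01  1.52138992e+00 -3.07106157e-05
  1.40354885e+00  2.14871690e+00]
```

View pics/c.png

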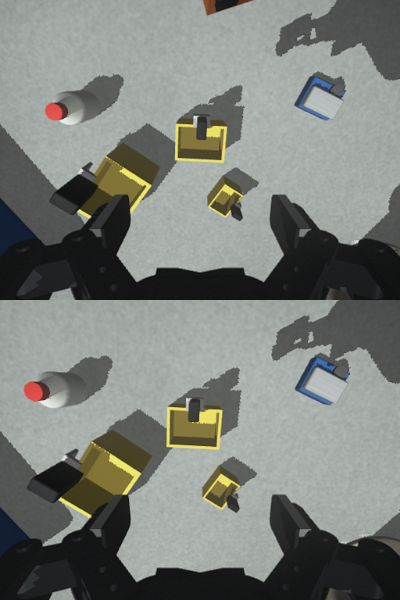

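The close views show the middle bin at (201,140) and (194,425) in the stacked picture, well aligned with the tool. The large bin is at left and the small one at lower right. Next: measure the rim corners and grip from both wrist views.

```bash
python3 - <<'E'
from h import *
f1,f2,t=pickle.load(open("b.pkl","rb"))
C=[]
for f,(u,v) in ((f1,(257,180)),(f2,(248,160))):
    y=mask(f,(20,80,60),(35,255,255)); y=cv2.morphologyEx(y,cv2.MORPH_CLOSE,np.ones((5,5)))
    n,l,s,c=cv2.connectedComponentsWithStats(y); i=min(range(1,n),key=lambda i:np.hypot(*(c[i]-(u,v)))+(1e3 if s[i,4]<500 else 0))
    pts=np.argwhere(l==i)[:,::-1].astype(float)
    BL=pts[np.argmax(pts[:,1]-pts[:,0])];BR=pts[np.argmax(pts[:,1]+pts[:,0])]
    C.append((BL,BR)); print(s[i],BL,BR)
    P=np.array([onz(f,p,.062)[:2] for p in pts]).astype(np.float32)
    for p in (BL,BR): print("  z62",onz(f,p,.062)[:2])
    k=mask(f,(0,0,0),(180,255,55),(int(u)-25,int(v)-50,int(u)+25,int(v)+10)); g,ng=cen(k)
    x,yy,w,h=cv2.boundingRect(k); print("  grip",g,ng,(x,yy,w,h))
    C[-1]+=(g,)
for j in range(3): print(tri([(f1,C[0][j]),(f2,C[1][j])]))
o=[cv2.resize(f["frame"][v-60:v+60,u-60:u+60],(400,400))for f,u,v in((f1,257,170),(f2,248,160))]
cv2.imwrite("pics/d.png",np.hstack(o)[:,:,::-1])
E
```

```text
[ 224  152   67   56 3029] [224. 205.] [286. 207.]
  z62 [0.43778882 0.27506777]
  z62 [0.40820549 0.20175808]
  grip [259.3362069  157.87931034] 116 (250, 147, 15, 32)
[ 213  133   72   59 3493] [213. 187.] [280. 190.]
  z62 [0.43892871 0.27514614]
  z62 [0.40829453 0.2017216 ]
  grip [249.66 128.84] 50 (242, 127, 14, 29)
(array([0.44207032, 0.27169306, 0.07731335]), [4.634194470229404e-05, 4.63419447023619e-05])
(array([0.40869036, 0.20171404, 0.0633506 ]), [1.8220628899598534e-05, 1.82206288995731e-05])
(array([0.49299714, 0.20776283, 0.14456933]), [0.0006192405157467661, 0.0006192405157467685])
```

View pics/d.png

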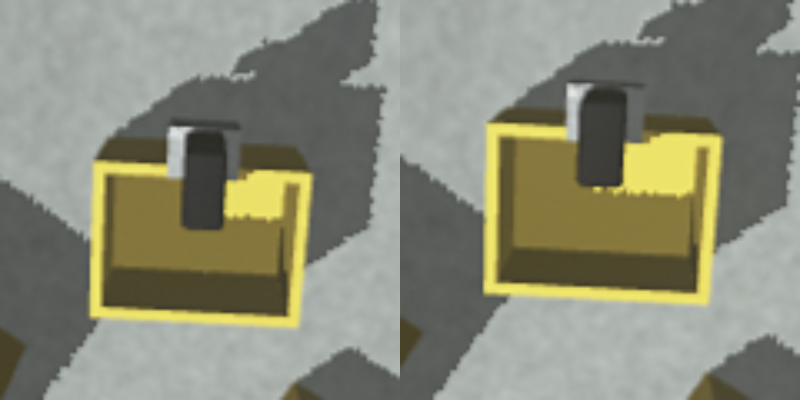

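```bash
python3 - <<'E'
from h import *
from bench import env, kinematics, monitor, eyes
f1,f2,t=pickle.load(open("b.pkl","rb"))
x=np.array([.924,-.380]);print("expect",np.array([.451,.227])+.018*x,onz(f1,(258,178.4),.112),onz(f2,(248.6,155.5),.112),tri([(f1,(258,178.4)),(f2,(248.6,155.5))])[0])
G=[.4797,.2155]; q=quat(np.radians(-22.4))
env.movel([*G,.20],.2,q); env.movel([*G,.0775],.1)
print(monitor.sense()["contact_force"])
env.close_gripper(50); s=monitor.sense(); print(s["clock"],s["finger_gap"],s["gripper_force"],s["contact_force"])
env.movel([*G,.12],.08); env.hold(.2); s=monitor.sense(); print(s["finger_gap"],s["gripper_force"],s["contact_force"],s["ft_torque"])
w=eyes.grab_frame("wrist");cv2.imwrite("pics/e.png",w["frame"][:,:,::-1])
E
```

```text
expect [0.467632 0.22016 ] [0.46720907 0.21879739 0.112     ] [0.46699847 0.21853702 0.112     ] [0.46660327 0.21887123 0.10934357]
[ 0.22507796 -0.47047147  0.44992654]
5.8667 0.15245383225700623 51.43094480037689 [0.87467247 0.53704363 1.3969834 ]
0.1582496087638903 51.15999162197113 [-0.33795473 -0.38429317 -1.61530203] [-0.00618744 -0.01531549  0.02520186]
```

View pics/e.png

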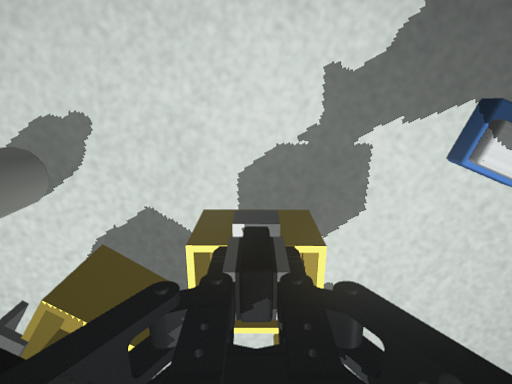

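The middle bin is held level by its grip, clear of the table. Carrying it to a hover short of the rail for a wrist look.

```bash
python3 - <<'E'
from h import *
from bench import env, kinematics, monitor, eyes
G=[.4797,.2155]; env.movel([*G,.21],.15)
q=quat(np.radians(-2.85))
env.movel([.545,-.032,.21],.15,q); f1=eyes.grab_frame("wrist")
env.movel([.560,-.033,.19],.1); f2=eyes.grab_frame("wrist"); t=eyes.grab_frame("top"); s=eyes.grab_frame("scene")
pickle.dump((f1,f2,t,s),open("c.pkl","wb")); print(monitor.sense()["clock"],monitor.sense()["position"])
g=((45,60,40),(90,255,255))
for f in(f1,f2): print(cen(mask(f,*g)))
cv2.imwrite("pics/f.png",np.vstack([f["frame"][:300] for f in (f1,f2)])[:,:,::-1])
E
```

```text
10.0083 [ 0.55998784 -0.03297273  0.19053858]
(array([246.20598007,  99.0166113 ]), 602)
(array([256.89768977, 122.67216722]), 909)
```

View pics/f.png

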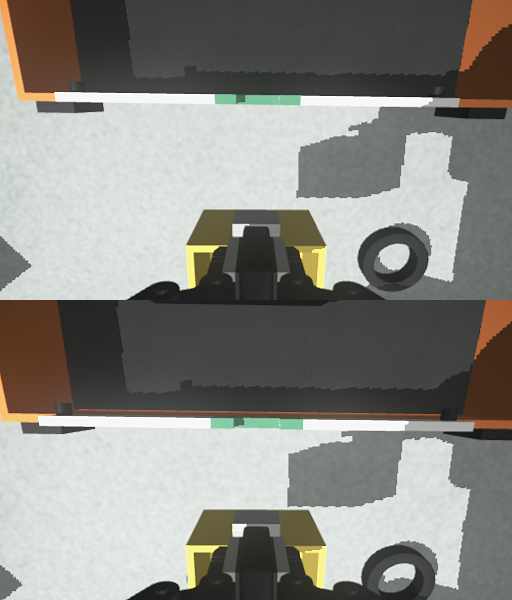

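Both looks show the rail strip near rows 99 and 122, with the green band at u = 211–302. The hook's back top edge is near row 222, u = 233–280. Computing the rail's line and the hook relative to the TCP.

```bash
python3 - <<'E'
from h import *
f1,f2,t,s=pickle.load(open("c.pkl","rb"))
for f,tc in ((f1,(.545,-.032,.2105)),(f2,(.56,-.033,.1905))):
    G=cv2.cvtColor(f["frame"],cv2.COLOR_RGB2GRAY).astype(int)
    print("hook col257 rows205-240",G[205:240,240].tolist(),G[205:240,272].tolist())
    m=mask(f,(0,0,170),(180,40,255))|mask(f,(45,60,40),(90,255,255))
    E=[]
    for u in list(range(80,205,5))+list(range(310,400,5)):
        col=G[:,u]; r=np.arange(85,115) if f is f1 else np.arange(105,140)
        # bright strip: upper edge = strongest rise
        d=np.diff(col[r]); a=r[np.argmax(d)]+1
        E.append((u,a))
    E=np.array(E); k=np.polyfit(E[:,0],E[:,1],1); res=E[:,1]-np.polyval(k,E[:,0]); k=np.polyfit(E[abs(res)<2,0],E[abs(res)<2,1],1)
    print("upper edge",k,np.abs(res).max(), [np.round(onz(f,(u,np.polyval(k,u)-.5),.13),4).tolist() for u in (80,257,400)])
    print("col profile u=150,340",G[85:140,150].tolist(),G[85:140,340].tolist())
    g=mask(f,(45,60,40),(90,255,255)); print("band",cv2.boundingRect(g)); 
    v=int(cen(g)[0][1]); print(G[v-2,205:310:1].tolist())
E
```

```text
hook col257 rows205-240 [226, 224, 225, 229, 164, 91, 81, 83, 82, 82, 82, 81, 81, 81, 80, 80, 79, 75, 103, 230, 238, 234, 234, 235, 235, 234, 233, 233, 235, 236, 241, 188, 85, 43, 46] [225, 227, 228, 232, 189, 107, 78, 80, 81, 81, 81, 80, 80, 81, 79, 79, 79, 78, 74, 123, 134, 132, 131, 131, 130, 128, 128, 128, 129, 131, 132, 104, 61, 45, 44]
upper edge [1.41824454e-02 9.13332081e+01] 17.24753750789725 [[0.633, 0.0834, 0.13], [0.6254, -0.0378, 0.13], [0.6193, -0.1363, 0.13]]
col profile u=150,340 [68, 68, 68, 69, 71, 70, 68, 61, 167, 254, 249, 247, 247, 247, 247, 247, 247, 247, 232, 223, 224, 223, 223, 223, 224, 224, 223, 221, 220, 219, 220, 221, 223, 223, 225, 225, 225, 225, 225, 224, 222, 222, 223, 222, 220, 220, 219, 221, 222, 220, 218, 214, 214, 215, 218] [58, 59, 60, 60, 60, 62, 62, 62, 62, 60, 49, 234, 252, 248, 247, 247, 247, 247, 247, 248, 245, 227, 223, 221, 220, 219, 220, 220, 221, 221, 221, 221, 221, 222, 223, 224, 226, 226, 226, 225, 225, 223, 222, 222, 222, 222, 223, 223, 223, 225, 229, 163, 117, 121, 122]
band (215, 94, 86, 11)
[247, 247, 247, 247, 247, 247, 247, 247, 25
[... 1314 characters left out ...]
6, 66, 66, 66, 66, 73, 120, 98, 80, 82, 81, 97, 92, 255, 250, 247, 247, 247, 247, 247, 247, 248, 248, 238, 230, 231, 232, 233, 233, 232, 231, 230, 230]
band (211, 117, 92, 13)
[247, 247, 247, 248, 250, 233, 175, 179, 180, 181, 179, 180, 179, 179, 179, 178, 178, 179, 178, 177, 177, 177, 177, 177, 178, 179, 179, 182, 146, 108, 100, 101, 101, 101, 102, 101, 101, 99, 120, 167, 180, 178, 176, 177, 178, 177, 177, 177, 178, 178, 176, 177, 177, 176, 177, 176, 177, 177, 177, 177, 177, 177, 177, 177, 177, 176, 179, 179, 180, 178, 179, 178, 179, 179, 198, 184, 176, 180, 180, 180, 180, 180, 180, 180, 180, 180, 179, 178, 177, 179, 179, 177, 178, 179, 180, 178, 178, 174, 245, 254, 253, 253, 253, 253, 253]
```

```bash
python3 - <<'E'
from h import *
f1,f2,t,s=pickle.load(open("c.pkl","rb"))
for f,tc,r in ((f1,np.array([.545,-.032,.2105]),99),(f2,np.array([.56,-.033,.1905]),122)):
    G=cv2.cvtColor(f["frame"],cv2.COLOR_RGB2GRAY).astype(int)
    e=G[216,225:290]; print(e.tolist())
    for u in (233,256,280): 
        P=onz(f,(u,223.5),tc[2]-.0773+.065)-tc; print(u,P, "lipbottom",(onz(f,(u,209.2),tc[2]-.0773+.042)-tc))
    h=(215,301,236,279) if f is f1 else (210.5,302.5,233,279)
    for u in h: print("rail",u,onz(f,(u,r),.13))
E
```

```text
[92, 91, 90, 92, 91, 91, 91, 91, 90, 83, 80, 82, 80, 81, 81, 81, 82, 81, 81, 81, 82, 81, 81, 80, 82, 81, 81, 82, 80, 81, 81, 81, 81, 81, 81, 81, 80, 81, 81, 80, 80, 80, 80, 81, 81, 81, 80, 80, 80, 81, 80, 81, 80, 84, 89, 89, 90, 89, 90, 89, 89, 89, 90, 88, 89]
233 [ 0.01338118  0.01059497 -0.0123    ] lipbottom [ 0.01353391  0.01221501 -0.0353    ]
256 [ 0.01277413 -0.00179455 -0.0123    ] lipbottom [ 0.01284643 -0.00182292 -0.0353    ]
280 [ 0.01214064 -0.01472369 -0.0123    ] lipbottom [ 0.01212901 -0.01647227 -0.0353    ]
rail 215 [ 0.62387792 -0.00872381  0.13      ]
rail 301 [ 0.62098123 -0.0680706   0.13      ]
rail 236 [ 0.62317066 -0.02321415  0.13      ]
rail 279 [ 0.62172231 -0.05288751  0.13      ]
[95, 95, 95, 94, 96, 95, 95, 95, 93, 87, 84, 85, 84, 84, 84, 83, 84, 83, 84, 85, 84, 84, 84, 84, 84, 83, 84, 84, 83, 83, 83, 84, 83, 83, 83, 83, 84, 82, 83, 82, 82, 83, 83, 82, 83, 82, 82, 82, 82, 82, 82, 81, 82, 85, 91, 91, 92, 90, 91, 92, 91, 90, 91, 91, 91]
233 [ 0.01347419  0.01024783 -0.0123    ] lipbottom [ 0.01359066  0.0118719  -0.0353    ]
256 [ 0.01286585 -0.00211675 -0.0123    ] lipbottom [ 0.01290148 -0.00214144 -0.0353    ]
280 [ 0.01223103 -0.01501969 -0.0123    ] lipbottom [ 0.01218229 -0.01676492 -0.0353    ]
rail 210.5 [ 0.62458152 -0.00849853  0.13      ]
rail 302.5 [ 0.62169166 -0.06738825  0.13      ]
rail 233 [ 0.62387482 -0.02289974  0.13      ]
rail 279 [ 0.62242989 -0.05234457  0.13      ]
```

```bash
python3 - <<'E'
from h import *
from bench import env, kinematics, monitor, eyes
q=quat(np.radians(-3.55)); P=np.array([.6188+.027*.0619,-.0357+.027*.998])
env.movel([P[0]-.05,P[1],.19],.12,q); env.movel([*P,.19],.08); env.hold(.2)
f0=monitor.sense()["contact_force"]
w=eyes.grab_frame("wrist");cv2.imwrite("pics/g.png",w["frame"][:,:,::-1])
env.movel([*P,.160],.05,guard=5)
s=monitor.sense(); print(s["position"],s["contact_force"]-f0)
h=env.movel([*P,.142],.015,guard=5); s=monitor.sense(); print(h,s["position"],s["contact_force"]-f0,s["ft_torque"],s["clock"])
E
```

```text
[ 0.62061965 -0.00879168  0.16023633] [-0.05253431 -0.46974594  0.2624416 ]
True [ 0.62047365 -0.0087633   0.14757892] [-2.26464404 -0.07375973  5.95273445] [0.03960041 0.15987691 0.01700898] 12.975
```

View pics/g.png

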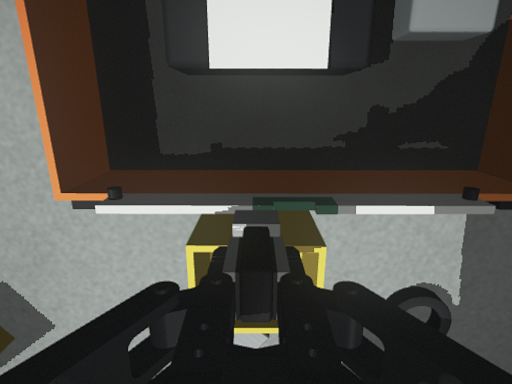

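The hover picture shows the hook at (256,220) left of the green band (253–337,205). Contact came at TCP z 0.1476, which is the slot roof on the rail as predicted (a lip contact would be at about 0.165). Now sliding toward the notch with a light push.

```bash
python3 - <<'E'
from h import *
from bench import env, kinematics, monitor, eyes
d=-np.array([.0619,.998]); p0=np.array([.6205,-.0088]); zc=.1472; fo=np.array([-.3,-.4,-1.6])
for i in range(1,20):
    p=p0+d*.002*i
    env.movel([*p,zc],.02); s=monitor.sense(); F=s["contact_force"]-fo
    print(2*i,np.round(s["position"],4),np.round(F,1),round(zc,4),round(s["clock"],1))
    if np.abs(F[:2]).max()>12 or F[2]>18: print("stop");break
    if s["position"][2]<.1445: print("drop"); break
    if F[2]<3: zc-=.0006
    elif F[2]>7: zc+=.0004
    zc=max(zc,s["position"][2]-.004)
E
```

```text
2 [ 0.6206 -0.0109  0.1476] [-0.1  0.3  5.8] 0.1472 13.2
4 [ 0.6205 -0.0128  0.1476] [0.5 1.9 7.4] 0.1472 13.5
6 [ 0.6201 -0.015   0.1476] [0.3 0.7 4.3] 0.1476 13.7
8 [ 0.62   -0.017   0.1476] [1.2 2.  4.9] 0.1476 14.0
10 [ 0.6198 -0.019   0.1476] [1.3 1.9 4.8] 0.1476 14.2
12 [ 0.6197 -0.021   0.1476] [-0.1  1.5  3.6] 0.1476 14.5
14 [ 0.6196 -0.023   0.1476] [0.7 0.2 5.2] 0.1476 14.7
16 [ 0.6195 -0.025   0.1475] [0.7 1.1 4.7] 0.1476 15.0
18 [ 0.6193 -0.027   0.1475] [ 0.5 -0.1  3.7] 0.1476 15.2
20 [ 0.6192 -0.029   0.1475] [0.2 0.2 2.8] 0.1476 15.5
22 [ 0.6193 -0.0307  0.1474] [0.  3.6 5.6] 0.147 15.7
24 [ 0.6191 -0.033   0.1471] [1.4 1.5 5.7] 0.147 16.0
26 [ 0.6184 -0.0351  0.1462] [-0.1  0.5  0.7] 0.147 16.2
28 [ 0.6186 -0.0369  0.1461] [ 0.7 -0.4  1.1] 0.1464 16.5
30 [ 0.6186 -0.0384  0.1459] [-0.2  4.   1. ] 0.1458 16.8
32 [ 0.6186 -0.0389  0.1457] [-0.6  9.9  5.5] 0.1452 17.0
34 [ 0.6186 -0.0395  0.1457] [ 0.1 16.8  5.2] 0.1452 17.3
stop
```

The hook entered the notch at about y = -0.035 and met the far side at -0.0385. Backing to the middle and lowering in.

```bash
python3 - <<'E'
from h import *
from bench import env, kinematics, monitor, eyes
fo=np.array([-.3,-.4,-1.6])
def st(m): s=monitor.sense(); print(m,np.round(s["position"],4),np.round(s["contact_force"]-fo,1),round(s["clock"],1))
p=[.6187,-.0368]
env.movel([*p,.1457],.02); st("mid")
h=env.movel([*p,.1370],.01,guard=6); st(h)
E
```

```text
mid [ 0.6187 -0.0372  0.1456] [ 0.2  0.7 -0.2] 17.7
True [ 0.6187 -0.0368  0.1396] [-0.4  1.1  6.7] 18.4
```

```bash
python3 - <<'E'
from h import *
from bench import env, kinematics, monitor, eyes
p=[.6187,-.0368]
env.movel([*p,.1398],.02); env.hold(.2); env.release(); env.hold(.3); print(monitor.sense()["contact_force"])
print(env.movel([*p,.16],.04,guard=4)); print(monitor.sense()["contact_force"])
env.movel([*p,.26],.1); env.movel([.52,-.05,.29],.2); env.hold(.5)
w,s=eyes.grab_frame("wrist"),eyes.grab_frame("scene"); print(monitor.sense()["clock"])
c=cv2.resize(s["frame"][130:250,120:280],(512,384),interpolation=2)
cv2.imwrite("pics/h.png",cv2.resize(np.hstack([w["frame"],c]),(800,300))[:,:,::-1])
E
```

```text
[-0.30832671  0.2328564  -0.25984523]
False
[ 0.82175118  0.3951229  -0.93913791]
22.8667
```

View pics/h.png

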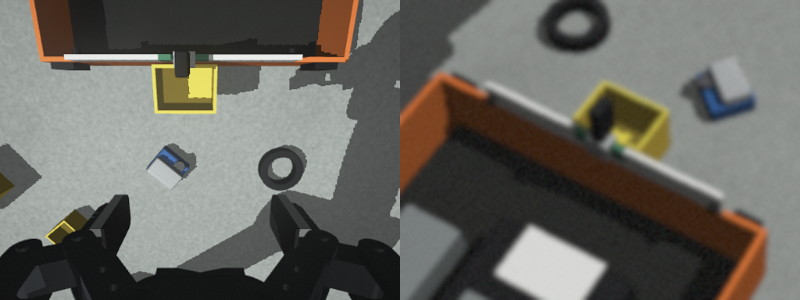

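The bin hangs in the green band at (183,60) left and (610,115) right. It is level with the hook in the notch, and the tape and cleaver haven't moved. Handing in.

```bash
python3 -c "
from bench import job
print(job.hand_in())"
```

```text
the job is handed in; nothing more can be done
None
```

The middle-sized yellow bin hangs by its hook in the rail's notch, let go and with the arm clear; the highest force I read against the case was about 17 N, and I handed the job in at about 23 s.

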